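# Warmer off, double lid on, outer lid lifted alone

### The arm

A 7-joint arm with a two-finger parallel gripper is mounted at the origin on the work surface. World frame = base frame: x ahead of the robot, y to its left, z up, the work surface at z = 0. Lengths are in m, angles in rad, forces in N, time in s.
With the tool pointing down it reaches from about 0.4 to 0.85 m from the base axis. Payload 4.5 kg.
Tool frame: the origin (TCP) lies on the centre line of the jaws, within the pads' length; the fingertips stand 14 mm ahead of it and the grasp point (between the pads) lies 5 mm behind it (r.tcp_to_tips is the z of the fingertips in the tool frame, in m); z points along the fingers, y is the direction in which the jaws open and shut (so a half turn about z gives the same grasp; the last joint's range is limited). The gripper opens to 88 mm and grips with 3 to 60 N. Pads are 18 mm wide; open, the fingers measure 123 mm over their backs; the gripper's body (75 mm by 187 mm) begins 45 mm behind the grasp point.
Start: joints at [1.194, 0.689, -0.195, 1.565, 0.157, 0.902, -0.215], TCP at [0.25, -0.573, 0.253] pointing down, gripper open.
Joint ranges: [-3.01, 3.01], [-0.46, 2.08], [-1.47, 1.51], [0.13, 2.56], [-1, 4.14], [0.04, 2.09], [-2.66, 2.66]. Speed limits (rad/s): [2.57, 2.57, 3.14, 3.14, 3.14, 3.14, 3.14].

### API

Orientations are given as a unit quaternion [x, y, z, w].
In Python, from plant import r, viewer gives the robot as it stands.
- The arm moves only by the shell command python3 -m inch 'ROWS' [FORCE]. ROWS is JSON, a list of rows, each a list of 3 entries, a list of its own where there are three numbers: the closure, from 0 (fully open) to 1 (shut), then the shift along the tool's x, y, z in cm, then the turn about the tool's z in degrees. In form: [[fingers, [x, y, z], yaw], ...]. A call has 1 to 20 rows; each row is the pose to reach, as a shift and turn from the pose commanded when the call began, along the tool's axes at that moment; what a row does not reach only later rows make up. A row lasts 1/10 s, in which the tool goes at most 50 mm and 8.59 degrees, less where a joint would pass 70% of its speed; a pose out of reach is approached as far as the arm can. A call with a gripper value outside its range is refused whole. The fingers move at their own pace and stop on an object; FORCE is the grip in N (left out, the last holds). Time passes only in rows, so rows that repeat a pose let the fingers close. It gives the time, the measured TCP pose, the force and the opening at its end, in the units of the state.
- r.get_state(): the state, without advancing time (a new reading comes with each control period).
- viewer.snapshot(name): name is "scene" or "top"; returns the picture (384x512x3 uint8, red, green, blue); there is no depth.
- viewer.camera_params(name): a dict with "intrinsics" (3x3 intrinsics, pixels), "world_to_cam" (4x4, takes a point from world to camera coordinates). Camera axes: x right, y up, looking along -z (the intrinsics and any distortion apply to the point x, -y, -z); pixel columns grow to the right and rows downward; lengths in m; the calibration is good to about 2 mm. A picture is of the moment at which its call begins. camera_params takes no time and is no camera call.
- r.finish_job(): hands the job in, once; it reports no verdict.
Trained networks look in the newest picture that a camera, given by its name, has taken for a name from the list of things; names that differ only in an ending like _2 or _b are one class to them, and where a whole thing is asked for, a point or a joint stands for the part that bears it (a point fixed in the world has none). Each returns a list of dicts, best first, with "p" (0 to 1); they miss things now and then, are a little off and sometimes report something else, mostly with a low value. They report only what shows in the picture. A call takes as long as a camera call. They do not tell look-alikes from the thing itself.
- viewer.outline_of(camera, name): "pixels" (384x512 bool, what is visible of it) and "bbox" ([left, top, width, height] in pixels, round what is visible of it).
The state is a dict: "clock": time; "q": joint angles; "qd": joint speeds; "joint_torque": joint torques, N m; "tool_pos": TCP position; "eef_rot": TCP orientation; "contact_force": force on the tool from outside, world axes, zero at the start; "moment": the same for the moment, N m; "opening": opening from 0.0 (shut) to 1.0 (fully open).
Only numpy, scipy, OpenCV 4.12 (cv2) and the standard library are available. Lean on these libraries where they do the work, as an engineer would, in place of code of your own. Each camera call takes 0.05 s, during which the arm holds its last target.

### The job

First switch the food warmer off by turning its knob fully anticlockwise to the stop. Then pick up the two nested lids together by the inner lid's round post, lower them as one onto the open tin of arepas standing on the warmer (set down, not dropped) and let go. Then take the outer lid by its square collar, lift it straight off so that only the inner lid stays seated in the tin, and finish while still holding the outer lid level and still in the gripper, its skirt clear above the top of the inner lid's post; leave the tin where it is and everything else on the counter alone.

Things in the scene. Friction and masses are not known exactly. Their poses are not given: they have to be found in the camera images.
- warmer: flat steel food warmer fixed on the counter, 180 (x) x 300 (y) mm, top face 36 mm above the counter. Origin at the centre of its underside, on the counter, z up. The tin stands on its top near (0, +55 mm) and the knob's axis is at (0, -95 mm).
- knob (a joint): the warmer's rotary knob, rad: 0 is off, the fully anticlockwise end stop seen from above; the value grows clockwise. It starts between 0.6 and 1.3, turns with light friction (about 0.04 N m) and stays where it is left; there is no spring.
- knob_grip (a point): grip point of the knob, on its vertical axis, 37 mm above the warmer's top (73 mm above the counter), turning with the knob. The grip is a black bar 14 mm thick (along this frame's y), 42 mm long (along its x), from 12 mm to 44 mm above the warmer's top, over a skirt disc of 44 mm diameter; a foot 68 mm across lies under it. At 0 the bar lies along the warmer's x.
- tin: round open steel tin with arepas in it, loose on the warmer, outer diameter 120 mm, wall 4 mm (inside diameter 112 mm), height 65 mm, 0.9 kg; nothing inside reaches the upper 25 mm. Origin at the centre of its underside, z up.
- inner_lid: steel inner lid, starts under the outer lid on a wooden trivet 8 mm high. Origin at the centre of its underside, z up. Tapered plug (diameter 92 mm at z 0, 104 mm at z 12), flat disc 130 mm across from z 12 to 18 mm, upright round post on the axis. Seated in the tin, the disc lies on the rim, origin 53 mm above the tin's. About 0.22 kg.
- post_top (a point): centre of the top of the inner lid's round post, 80 mm above the inner lid's origin. The post is 24 mm in diameter and rises from the disc (inner lid z 18 mm) to here; its upper 32 mm stand free above the outer lid's collar while the lids are nested. Lifting by the post carries both lids.
- outer_lid: steel outer lid, nested loosely over the inner lid: rests on its disc, origin 6 mm above the inner lid's, about 3 mm sideways play. Origin at the centre of the skirt's lower edge, z up. Skirt 144 mm outside, 136 mm inside diameter, z 0 to 12 mm; plate with a central opening, top at z 16 mm, carrying a square collar. About 0.24 kg.
- collar_top (a point): centre of the top edge of the outer lid's square collar, 42 mm above the outer lid's origin. The upright collar is 52 mm outside across its flats (flats face this frame's x and y), 42 mm inside, 26 mm tall (from the plate up to here); the inner lid's post passes up through it. Lifting by the collar carries the outer lid alone.
- tongs: bystander, to be left alone: steel tongs lying on the counter, 220 mm long, 50 mm wide, 24 mm high. Origin near the middle of its underside.
- salt_jar: bystander, to be left alone: small glass salt jar with steel cap, 48 mm across, 75 mm high. Origin near the middle of its underside.
- butter_dish: bystander, to be left alone: white ceramic butter dish, 100 x 170 mm, 72 mm high. Origin near the middle of its underside.
- turner: bystander, to be left alone: black turner lying flat, 280 mm long. Origin near the middle of its underside.
- mug: bystander, to be left alone: white mug, 80 mm across, 90 mm high, handle to one side. Origin near the middle of its underside.
There are look-alikes about, which are no part of the job. What is shaped like the outer_lid but green or red is not meant.

How it is judged:
On the way, in this order (a step that is already met when the one before it is completed fails the run):
1. the warmer's knob is at its anticlockwise end stop (value of joint knob below 0.08 rad), for 0.2 s.
2. the two lids, still nested, are held by the inner lid's post over the tin (z of outer_lid in the frame of inner_lid below 0.011 m and horizontal distance between outer_lid and inner_lid below 0.009 m and z of inner_lid in the frame of tin above 0.06 m and horizontal distance between inner_lid and tin below 0.03 m and contact force between the fingers and inner_lid above 0.5 N), for 0.1 s.
3. the nested lids are seated on the tin and let go (z of outer_lid in the frame of inner_lid below 0.011 m and horizontal distance between outer_lid and inner_lid below 0.009 m and z of inner_lid in the frame of tin between 0.05 and 0.056 m and horizontal distance between inner_lid and tin below 0.007 m and angle between inner_lid's own z axis and vertical below 0.06 rad and contact force between the fingers and inner_lid below 0.1 N and linear speed of inner_lid below 0.03 m/s), for 0.2 s.
At the end, for the whole second after the job is handed in: Knob within 0.1 rad of off; inner lid seated in the tin (53 +/- 3 mm above its origin, within 7 mm of its axis, tilt under 0.06 rad); outer lid still, held by the fingers alone, level within 0.2 rad, its skirt edge over the top of the post (80 mm above the inner lid's underside) (value of joint knob below 0.1 rad and z of inner_lid in the frame of tin between 0.05 and 0.056 m and horizontal distance between inner_lid and tin below 0.007 m and angle between inner_lid's own z axis and vertical below 0.06 rad and linear speed of inner_lid below 0.02 m/s and z of outer_lid in the frame of inner_lid above 0.08 m and angle between outer_lid's own z axis and vertical below 0.2 rad and contact force between the fingers and outer_lid above 0.5 N and contact force between outer_lid and inner_lid below 0.1 N and contact force between outer_lid and tin below 0.1 N and contact force between outer_lid and warmer below 0.1 N and contact force between outer_lid and tongs below 0.1 N and contact force between outer_lid and salt_jar below 0.1 N and contact force between outer_lid and butter_dish below 0.1 N and contact force between outer_lid and turner below 0.1 N and contact force between outer_lid and mug below 0.1 N and linear speed of outer_lid below 0.03 m/s); the arm keeps its last pose, push and grip.
It fails at once if the outer lid is taken off the inner lid while the inner lid is not seated in the tin, or the inner lid is unseated while the outer is off (z of outer_lid in the frame of inner_lid above 0.02 m and not (z of inner_lid in the frame of tin between 0.05 and 0.056 m and horizontal distance between inner_lid and tin below 0.007 m and angle between inner_lid's own z axis and vertical below 0.06 rad)).
It fails at once if the lids are dropped: the inner lid is in the air more than 10 mm above its seat and not in the fingers (height (world z) of inner_lid above 0.1 m and contact force between the fingers and inner_lid below 0.02 N).
It fails at once if the tin is shoved more than 25 mm (distance of tin from where it was at the start of the episode above 0.025 m).
It fails at once if a bystander is moved more than 30 mm or tipped (distance of any of tongs, salt_jar, butter_dish, turner, mug from where it was at the start of the episode above 0.03 m or angle between any of tongs, salt_jar, butter_dish, turner, mug's own z axis and vertical above 0.5 rad).
It also fails if it takes over 61 s, if anything falls off the work surface, if the arm or the gripper's body presses on something with over 40 N, if the wrist force passes 120 N, or if a joint passes its speed limit or range.

## Working session

There is one attempt and no reset: what is moved stays moved. The work goes in short steps, Python scripts to look and compute and a shell command to move; the robot and the scene stay as the last step left them, time stands still between calls to the robot, and variables do not carry over. Pictures are saved under pics/ and viewed, and the job is handed in when it is done.

```bash
ls; mkdir -p pics; python3 - <<'E'
from plant import r, viewer
import cv2,numpy as np
np.set_printoptions(precision=4,suppress=True)
for n in ("scene","top"):
    im=viewer.snapshot(n); cv2.imwrite(f"pics/{n}0.png",im[:,:,::-1])
    print(n,viewer.camera_params(n))
print(r.get_state(), r.tcp_to_tips)
E
```

```text
pics
scene {'intrinsics': array([[389.3968,   0.    , 261.4519],
       [  0.    , 389.3968, 199.9727],
       [  0.    ,   0.    ,   1.    ]]), 'world_to_cam': array([[ 0.5377,  0.843 , -0.0128, -0.1627],
       [-0.5105,  0.3376,  0.7908,  0.2318],
       [ 0.671 , -0.4187,  0.6119, -1.6603],
       [ 0.    ,  0.    ,  0.    ,  1.    ]])}
top {'intrinsics': array([[402.1333,   0.    , 250.5637],
       [  0.    , 402.1333, 185.6321],
       [  0.    ,   0.    ,   1.    ]]), 'world_to_cam': array([[-0.022 , -0.9997,  0.014 , -0.1306],
       [ 0.9973, -0.021 ,  0.0702, -0.5067],
       [-0.0699,  0.0155,  0.9974, -1.072 ],
       [ 0.    ,  0.    ,  0.    ,  1.    ]])}
{'clock': 0.1, 'q': array([ 1.1938,  0.6899, -0.1946,  1.5662,  0.1573,  0.9025, -0.2151]), 'qd': array([ 0.0006, -0.0026, -0.0012, -0.0045, -0.0013,  0.0008, -0.    ]), 'joint_torque': array([ -0.0025, -52.8495,  -1.2712, -15.3837,  -0.0525,   0.0019,
         0.0001]), 'tool_pos': array([ 0.2494, -0.5725,  0.252 ]), 'eef_rot': array([ 0.979 ,  0.204 , -0.0002, -0.0008]), 'contact_force': array([-0.3885,  0.5954, -0.5565]), 'moment': array([-0.0362,  0.0155,  0.0568]), 'opening': 0.999567358358826} 0.014
```

View pics/scene0.png

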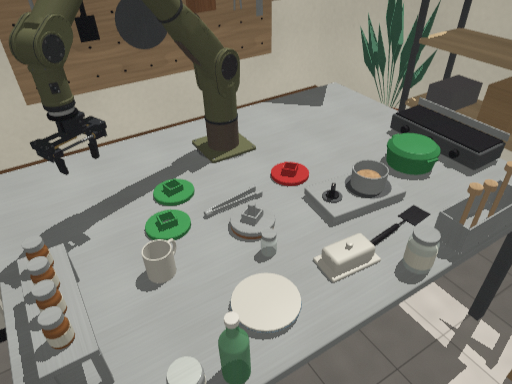

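View pics/top0.png

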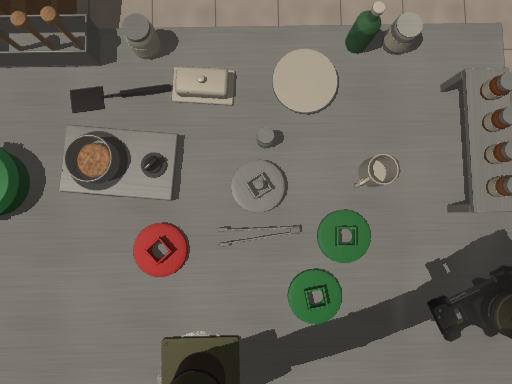

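The scene view shows the warmer at (355,190) with the tin at (370,177) and the knob at (332,192). The grey nested lids are at (252,220). In the top view the tin is at (93,160), the knob at (152,163) and the lids at (259,185). Next I measure.

```bash
cat > h.py <<'E'
from plant import r, viewer
import cv2,numpy as np
np.set_printoptions(precision=4,suppress=True)
P={n:viewer.camera_params(n) for n in("scene","top")}
def proj(n,p):
    p=np.atleast_2d(p);K=P[n]["intrinsics"];T=P[n]["world_to_cam"]
    c=p@T[:3,:3].T+T[:3,3]; c=c*[1,-1,-1]; q=c@K.T; return q[:,:2]/q[:,2:]
def back(n,uv,z):
    K=P[n]["intrinsics"];T=P[n]["world_to_cam"]
    d=np.linalg.inv(K)@[uv[0],uv[1],1]; d=d*[1,-1,-1]; R=T[:3,:3]
    o=-R.T@T[:3,3]; d=R.T@d; return o+d*(z-o[2])/d[2]
def tri(uvs):
    from scipy.optimize import least_squares
    f=lambda p: np.concatenate([proj(n,p)[0]-uv for n,uv in uvs.items()])
    s=least_squares(f,[0.5,0,0.05]);return s.x,s.fun
E
python3 - <<'E'
from h import *
for n in("scene","top"):
    im=viewer.snapshot(n); cv2.imwrite(f"pics/{n}1.png",im[:,:,::-1])
    for o in("warmer","tin","knob","inner_lid","outer_lid","post_top","collar_top"):
        for d in viewer.outline_of(n,o)[:4]:
            m=d["pixels"]; ys,xs=np.nonzero(m)
            np.save(f"pics/m_{n}_{o}_{round(xs.mean())}.npy",m)
            print(n,o,round(d["p"],2),d["bbox"],xs.mean().round(1),ys.mean().round(1),m.sum())
def crop(n,x,y,w,h,k,f):
    im=cv2.imread(f"pics/{n}1.png")[y:y+h,x:x+w]; cv2.imwrite(f,cv2.resize(im,None,fx=k,fy=k,interpolation=cv2.INTER_CUBIC))
crop("top",50,110,130,100,6,"pics/c1.png");crop("top",220,150,80,70,8,"pics/c2.png")
crop("scene",300,150,120,80,6,"pics/c3.png");crop("scene",215,185,80,70,8,"pics/c4.png")
E
```

```text
scene warmer 0.8 [304.0, 171.1, 101.9, 51.5] 349.2 196.9 2492
scene tin 0.86 [351.0, 158.1, 37.3, 36.4] 368.8 176.1 1081
scene knob 0.59 [323.1, 180.8, 16.6, 17.9] 332.5 190.9 118
scene inner_lid 0.58 [249.0, 203.3, 3.5, 10.5] 251.5 207.9 111
scene outer_lid 0.94 [233.2, 205.0, 40.2, 30.8] 251.9 220.0 1031
scene outer_lid 0.93 [145.3, 208.8, 45.8, 33.0] 167.6 224.7 1172
scene outer_lid 0.67 [272.8, 161.0, 32.1, 24.9] 289.6 173.2 749
scene outer_lid 0.66 [153.3, 179.6, 41.9, 24.0] 173.2 191.4 865
scene post_top 0.67 [247.8, 199.0, 5.2, 15.5] 251.6 208.0 114
scene collar_top 0.8 [144.8, 206.8, 46.7, 31.5] 167.7 224.5 1159
scene collar_top 0.78 [154.4, 177.0, 41.2, 29.4] 173.4 191.1 926
scene collar_top 0.65 [269.9, 160.4, 36.7, 25.3] 289.2 173.0 742
scene collar_top 0.59 [228.1, 201.7, 50.6, 35.2] 252.1 219.9 1100
top warmer 0.86 [60.7, 127.5, 120.4, 76.2] 130.6 163.7 5323
top tin 0.72 [61.4, 135.6, 56.9, 46.5] 91.3 159.0 2191
top knob 0.81 [143.5, 156.8, 15.2, 15.8] 152.5 164.7 237
top inner_lid 0.56 [248.8, 176.6, 16.2, 16.4] 257.7 185.4 191
top inner_lid 0.19 [218.8, 224.7, 82.3, 19.7] 260.6 232.6 328
top outer_lid 0.84 [229.9, 160.0, 53.0, 53.1] 257.1 185.4 1993
top outer_lid 0.81 [287.1, 268.1, 56.0, 59.9] 314.2 295.9 2211
top outer_lid 0.74 [316.8, 212.4, 51.7, 52.0] 343.0 235.6 2000
top outer_lid 0.65 [130.6, 221.6, 57.7, 56.7] 160.1 248.7 2218
top post_top 0.77 [249.6, 178.7, 18.2, 15.3] 257.4 185.3 211
top collar_top 0.87 [314.7, 212.5, 60.1, 48.7] 342.9 235.7 2062
top collar_top 0.86 [132.8, 223.1, 56.5, 56.5] 159.9 249.3 2103
top collar_top 0.8 [285.8, 271.4, 58.7, 54.4] 314.3 295.7 2251
top collar_top 0.66 [138.9, 156.1, 21.3, 16.9] 152.0 164.6 249
```

```bash
python3 - <<'E'
import cv2,numpy as np
a=[cv2.imread(f"pics/c{i}.png") for i in (1,2,3,4)]
a=[cv2.resize(i,(400,300)) for i in a]
cv2.imwrite("pics/cc.png",np.vstack([np.hstack(a[:2]),np.hstack(a[2:])]))
E
```

```text
(no output)
```

View pics/cc.png

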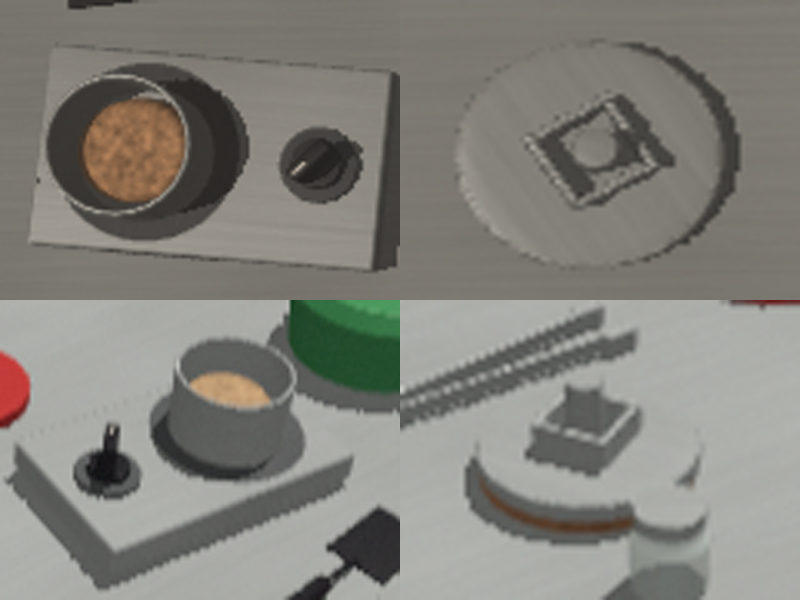

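View pics/c2.png

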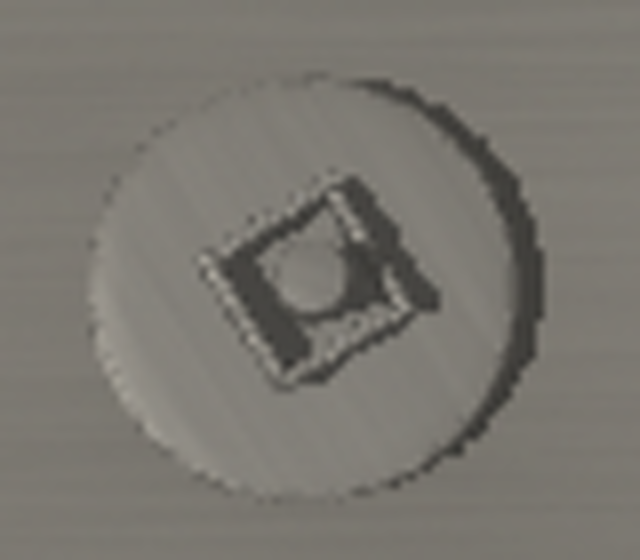

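View pics/c1.png

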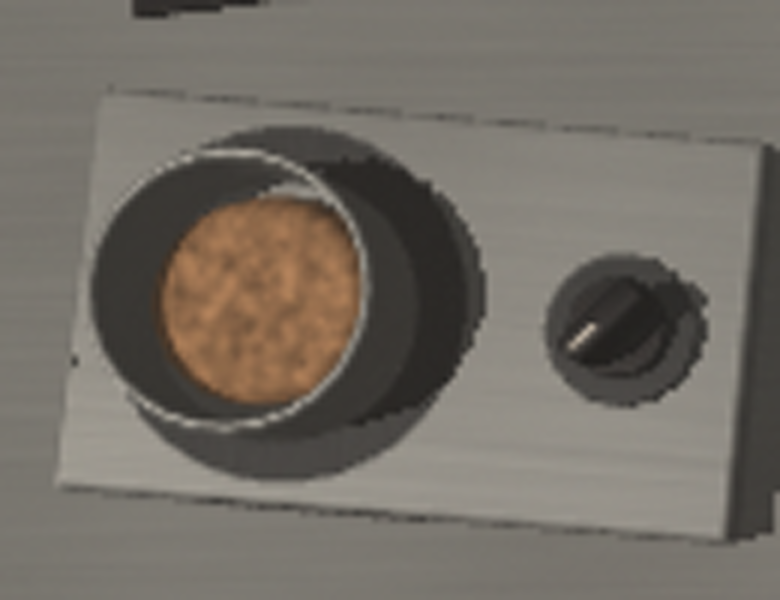

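View pics/c4.png

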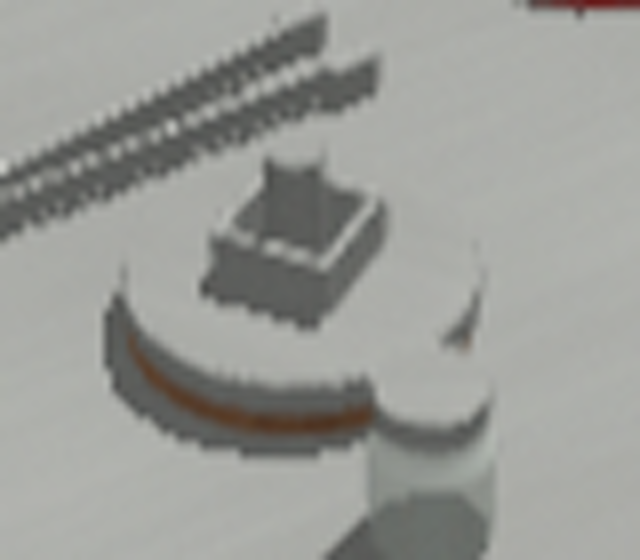

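```bash
python3 - <<'E'
from h import *
def s(x,y,k,ox,oy): return np.array([(x+.5)/k-.5+ox,(y+.5)/k-.5+oy])
C=[back("top",s(x,y,6,50,110),.036) for x,y in((103,92),(765,143),(727,540),(60,487))]
C=np.array(C);print("warmer corners\n",C[:,:2]); c=C.mean(0);print("c",c, [np.linalg.norm(C[i]-C[i-1]) for i in range(4)])
ey=(C[0]+C[3]-C[1]-C[2]);ey/=np.linalg.norm(ey);ex=np.array([ey[1],-ey[0],0]);yaw=np.arctan2(ex[1],ex[0])
print("yaw",np.degrees(yaw),"tin nominal",c+ey*.055,"knob nominal",c-ey*.095)
print("tin rim",back("top",s(231,290,6,50,110),.101))
print("knob foot",back("top",s(626,329,6,50,110),.040))
print("bar ends", back("top",s(570,355,6,50,110),.080),back("top",s(632,287,6,50,110),.080))
print("post",back("top",s(308,273,8,220,150),.088))
K=np.array([back("top",s(x,y,8,220,150),.056) for x,y in((205,258),(343,180),(412,312),(285,385))])
print("collar",K[:,:2],K.mean(0),[np.linalg.norm(K[i]-K[i-1]) for i in range(4)],[np.degrees(np.arctan2(*(K[i]-K[i-1])[[1,0]])) for i in range(4)])
# scene check: post top centre
print("post scene",back("scene",s(296,160,8,215,185),.088))
K=np.array([back("scene",s(x,y,8,215,185),.056) for x,y in((212,240),(318,268),(384,205),(270,180))])
print("collar scene",K[:,:2],K.mean(0),[np.linalg.norm(K[i]-K[i-1]) for i in range(4)],[np.degrees(np.arctan2(*(K[i]-K[i-1])[[1,0]])) for i in range(4)])
# tin in scene: rim ellipse from montage c3 (scale 400/120)
k=400/120
m=lambda x,y:np.array([(x+.5)/k-.5+300,(y-300+.5)*80/300-.5+150])
print("tin scene",back("scene",m(235,375),.101))
print("knob scene foot",back("scene",m(107,474),.040))
print("salt jar",back("scene",s(433,375,8,215,185),.075))
E
```

```text
warmer corners
 [[0.6761 0.3479]
 [0.6473 0.0531]
 [0.4699 0.0715]
 [0.4996 0.365 ]]
c [0.5732 0.2094 0.036 ] [np.float64(0.17725754419636242), np.float64(0.2961550663886187), np.float64(0.17839435129767892), np.float64(0.2949684643076845)]
yaw -5.674974843662303 tin nominal [0.5787 0.2641 0.036 ] knob nominal [0.5638 0.1148 0.036 ]
tin rim [0.5762 0.2653 0.101 ]
knob foot [0.5643 0.1147 0.04  ]
bar ends [0.5485 0.1296 0.08  ] [0.5772 0.1031 0.08  ]
post [ 0.5035 -0.1596  0.088 ]
collar [[ 0.5115 -0.127 ]
 [ 0.5362 -0.1729]
 [ 0.4923 -0.1944]
 [ 0.4693 -0.1523]] [ 0.5024 -0.1617  0.056 ] [np.float64(0.049156993648051484), np.float64(0.052090382918753085), np.float64(0.04890154904636847), np.float64(0.04801693225614907)] [np.float64(30.917867638800317), np.float64(-61.646358383506396), np.float64(-153.8435339045777), np.float64(118.64261682835594)]
post scene [ 0.5083 -0.1659  0.088 ]
collar scene [[ 0.498  -0.1989]
 [ 0.5349 -0.1733]
 [ 0.5168 -0.1316]
 [ 0.4786 -0.1609]] [ 0.5071 -0.1662  0.056 ] [np.float64(0.04265048375138324), np.float64(0.044881258248340675), np.float64(0.045522674508867884), np.float64(0.04813426107087409)] [np.float64(-62.844162074071164), np.float64(34.701196227692556), np.float64(113.56233465124903), np.float64(-142.45997364737053)]
tin scene [0.5814 0.2598 0.101 ]
knob scene foot [0.5648 0.1127 0.04  ]
salt jar [ 0.6273 -0.1813  0.075 ]
```

```bash
cat >> h.py <<'E'
from scipy.spatial.transform import Rotation as Ro
def rel(target,xang=None):
    """world target TCP, wanted tool-x angle(deg) -> cm shift in tool axes, yaw options"""
    st=r.get_state();R=Ro.from_quat(st["eef_rot"]).as_matrix()
    # idealise: exactly downward tool
    a=np.degrees(np.arctan2(R[1,0],R[0,0]))
    d=R.T@(np.array(target)-st["tool_pos"])*100
    y=None if xang is None else -((xang-a+90)%180-90)
    print("t",round(st["clock"],2),"pos",st["tool_pos"],"xang",round(a,2),"tilt",np.degrees(np.arccos(-R[2,2])).round(2),"F",st["contact_force"],"open",round(st["opening"]*88,1),"q7",st["q"][6].round(2))
    print("shift cm",d.round(2),"yaw",y)
E
python3 -c "
from h import *
rel([.564,.114,.25],137.3)"
```

```text
t 0.9 pos [ 0.2496 -0.573   0.2527] xang 23.54 tilt 0.0 F [-0.0665  0.1522 -0.744 ] open 88.1 q7 -0.22
shift cm [ 56.26 -50.43   0.27] yaw 66.23681053317978
```

```bash
python3 -m inch '[[0,[56.3,-50.4,0],-114],[0,[56.3,-50.4,0],-114],[0,[56.3,-50.4,0],-114],[0,[56.3,-50.4,0],-114],[0,[56.3,-50.4,0],-114],[0,[56.3,-50.4,0],-114],[0,[56.3,-50.4,0],-114],[0,[56.3,-50.4,0],-114],[0,[56.3,-50.4,0],-114],[0,[56.3,-50.4,0],-114],[0,[56.3,-50.4,0],-114],[0,[56.3,-50.4,0],-114],[0,[56.3,-50.4,0],-114],[0,[56.3,-50.4,0],-114],[0,[56.3,-50.4,0],-114],[0,[56.3,-50.4,0],-114],[0,[56.3,-50.4,0],-114],[0,[56.3,-50.4,0],-114],[0,[56.3,-50.4,0],-114],[0,[56.3,-50.4,0],-114]]' 30
python3 - <<'E'
from h import *
rel([.564,.114,.15],137.3)
st=r.get_state()
ims=[]
for n in("scene","top"):
    im=viewer.snapshot(n)[:,:,::-1].copy()
    cv2.imwrite(f"pics/{n}2.png",im)
    u=proj(n,st["tool_pos"])[0]; print(n,u)
    x,y=(u-[50,40]).astype(int); x=max(x,0); y=max(y,0)
    ims.append(cv2.resize(im[y:y+80,x:x+100],(400,320),interpolation=cv2.INTER_CUBIC)); print(x,y)
cv2.imwrite("pics/d.png",np.hstack(ims))
E
```

```text
clock: 2.9
tool_pos: [0.5643, 0.1119, 0.2527]
eef_rot: [0.363, 0.932, -0.001, 0.0]
contact_force: [1.0, 0.6, -0.8]
opening: 0.997
t 2.9 pos [0.5643 0.1119 0.2527] xang 137.39 tilt 0.08 F [ 1.0159  0.648  -0.7607] open 87.8 q7 0.04
shift cm [ 0.17  0.15 10.27] yaw 0.09213737600603622
scene [338.3532 139.8027]
288 99
top [132.7185 152.1145]
82 112
```

View pics/d.png

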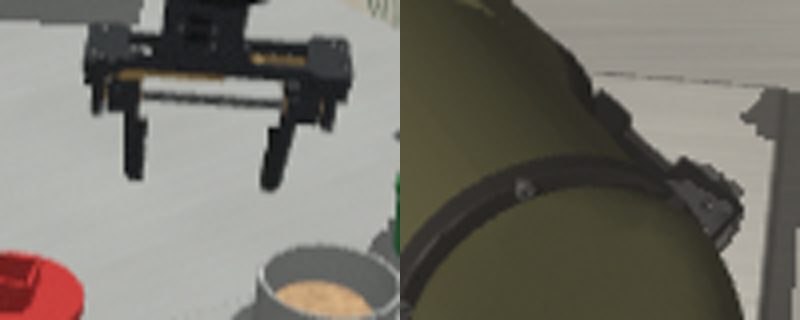

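```bash
python3 - <<'E'
from h import *
st=r.get_state();R=Ro.from_quat(st["eef_rot"]).as_matrix()
for y in(-.0615,-.044,.044,.0615):
  for x in(-.009,.009):
    u=proj("scene",st["tool_pos"]+R@[x,y,.014])[0]; print(y,x,(u-[288,99])*4)
E
```

```text
-0.0615 -0.009 [118.0683 178.9166]
-0.0615 0.009 [119.5224 167.4155]
-0.044 -0.009 [141.2583 180.6687]
-0.044 0.009 [142.444  169.1226]
0.044 -0.009 [259.3986 189.5944]
0.044 0.009 [259.1993 177.8181]
0.0615 -0.009 [283.2009 191.3928]
0.0615 0.009 [282.7189 179.5697]
```

```bash
python3 -m inch '[[0,[0.17,0.15,3],0],[0,[0.17,0.15,6],0],[0,[0.17,0.15,9],0],[0,[0.17,0.15,11],0],[0,[0.17,0.15,13],0],[0,[0.17,0.15,13],0]]' 30
python3 - <<'E'
from h import *
rel([.564,.114,.066],137.3)
im=viewer.snapshot("scene")[:,:,::-1]
cv2.imwrite("pics/k1.png",cv2.resize(im[120:230,280:420],None,fx=5,fy=5,interpolation=cv2.INTER_CUBIC))
E
```

```text
clock: 3.6
tool_pos: [0.5627, 0.1149, 0.1205]
eef_rot: [0.362, 0.932, -0.002, -0.002]
contact_force: [-0.3, 0.5, 0.1]
opening: 0.999
t 3.6 pos [0.5627 0.1149 0.1205] xang 137.51 tilt 0.28 F [-0.2549  0.461   0.0656] open 87.9 q7 -0.1
shift cm [-0.17  0.05  5.45] yaw 0.21371951227425257
```

View pics/k1.png

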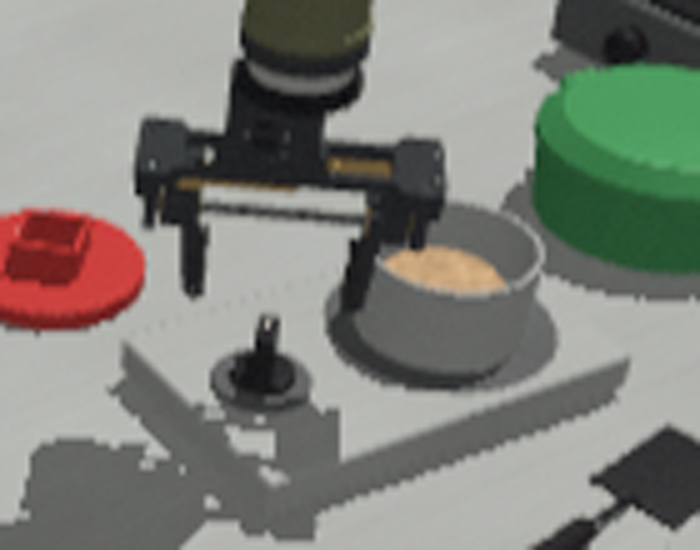

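```bash
python3 -m inch '[[0,[-0.1,0,2],0],[0,[-0.1,0,4],0],[0,[-0.1,0,5.4],0],[0,[-0.1,0,5.4],0],[1,[-0.1,0,5.4],0],[1,[-0.1,0,5.4],0],[1,[-0.1,0,5.4],0],[1,[-0.1,0,5.4],0],[1,[-0.1,0,5.4],0],[1,[-0.1,0,5.4],0]]' 20
python3 - <<'E'
from h import *
rel([.564,.114,.066],-6)
print(r.get_state()["moment"])
im=viewer.snapshot("scene")[:,:,::-1]
cv2.imwrite("pics/k2.png",cv2.resize(im[120:230,280:420],None,fx=5,fy=5,interpolation=cv2.INTER_CUBIC))
E
```

```text
clock: 4.65
tool_pos: [0.5651, 0.1155, 0.0689]
eef_rot: [0.362, 0.932, 0.0, 0.0]
contact_force: [-0.0, -0.1, 0.5]
opening: 0.48
t 4.65 pos [0.5651 0.1155 0.0689] xang 137.54 tilt 0.02 F [-0.013  -0.0969  0.5056] open 42.2 q7 -0.17
shift cm [-0.02 -0.18  0.29] yaw -36.463708924940875
[ 0.0189 -0.1042  0.0384]
```

View pics/k2.png

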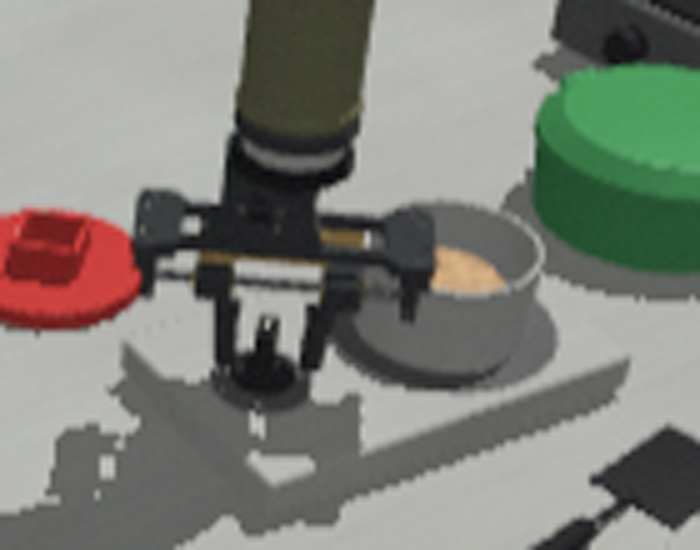

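The fingers straddle the bar, which shows at (267,345), and they're still closing.

```bash
python3 -m inch '[[1,[0,0,0],0],[1,[0,0,0],0],[1,[0,0,0],0],[1,[0,0,0],0],[1,[0,0,0],0],[1,[0,0,0],0]]' 20
python3 -c "
from h import *
rel([.564,.114,.066],-6);print(r.get_state()['moment'])"
```

```text
clock: 5.3
tool_pos: [0.5639, 0.114, 0.0685]
eef_rot: [0.362, 0.932, -0.002, -0.0]
contact_force: [-3.9, -3.7, 3.9]
opening: 0.158
t 5.3 pos [0.5639 0.114  0.0685] xang 137.51 tilt 0.2 F [-3.9146 -3.7269  3.8852] open 13.9 q7 -0.17
shift cm [-0.    0.    0.25] yaw -36.49004965472011
[-0.8186  0.6588  0.0559]
```

```bash
python3 -m inch '[[1,[0,0,0],-5],[1,[0,0,0],-10],[1,[0,0,0],-15],[1,[0,0,0],-20],[1,[0,0,0],-25],[1,[0,0,0],-30],[1,[0,0,0],-35],[1,[0,0,0],-38],[1,[0,0,0],-40],[1,[0,0,0],-40],[1,[0,0,0],-40],[1,[0,0,0],-40]]' 20
python3 -c "
from h import *
rel([.564,.114,.066],-6);print(r.get_state()['moment'])"
```

```text
clock: 6.5
tool_pos: [0.5643, 0.1145, 0.0685]
eef_rot: [0.023, 1.0, -0.001, -0.001]
contact_force: [-4.2, -3.7, 2.1]
opening: 0.167
t 6.5 pos [0.5643 0.1145 0.0685] xang 177.41 tilt 0.13 F [-4.1639 -3.7135  2.1217] open 14.7 q7 0.39
shift cm [ 0.03 -0.05  0.25] yaw 3.405115589671169
[-0.6939  0.6938 -0.3775]
```

```bash
python3 -m inch '[[1,[0,0,0],-2],[1,[0,0,0],-4],[1,[0,0,0],-4],[1,[0,0,0],-4]]' 20
python3 -c "
from h import *
rel([.564,.114,.066],-6);print(r.get_state()['moment'])"
python3 -m inch '[[0,[0,0,0],-4],[0,[0,0,0],-4],[0,[0,0,0],-4],[0,[0,0,0],-4],[0,[0,0,0],-4],[0,[0,0,-1],-4],[0,[0,0,-4],-4],[0,[0,0,-8],-4],[0,[0,0,-12],-4],[0,[0,0,-14],-4]]' 20
```

```text
clock: 6.9
tool_pos: [0.5646, 0.1145, 0.0685]
eef_rot: [-0.012, 1.0, -0.001, -0.001]
contact_force: [-3.8, -3.3, 2.1]
opening: 0.171
t 6.9 pos [0.5646 0.1145 0.0685] xang -178.59 tilt 0.11 F [-3.7589 -3.2537  2.0686] open 15.0 q7 0.45
shift cm [ 0.06 -0.05  0.25] yaw 7.413466509044838
[-0.7443  0.678  -0.532 ]
clock: 7.9
tool_pos: [0.566, 0.1168, 0.2129]
eef_rot: [-0.048, 0.999, 0.001, 0.002]
contact_force: [-0.4, -0.5, -1.0]
opening: 0.998
```

```bash
python3 - <<'E'
from h import *
def s(x,y,k,ox,oy): return np.array([(x+.5)/k-.5+ox,(y+.5)/k-.5+oy])
for n in P:
  T=P[n]["world_to_cam"];print(n,-T[:3,:3].T@T[:3,3])
ims=[]
for n,o in(("top",(220,150)),("scene",(215,185))):
  im=cv2.imread(f"pics/{n}1.png")
  x,y=o; c=cv2.resize(im[y:y+70,x:x+80],None,fx=8,fy=8,interpolation=cv2.INTER_CUBIC)
  cx,cy=.504,-.1625
  t=np.linspace(0,2*np.pi,200)
  def dr(pts,col):
    u=(proj(n,pts)-o+.5)*8-.5; cv2.polylines(c,[u.round().astype(int).reshape(-1,1,2)],True,col,1)
  circ=lambda R,z:np.c_[cx+R*np.cos(t),cy+R*np.sin(t),0*t+z]
  dr(circ(.072,.026),(0,0,255));dr(circ(.072,.014),(0,128,255));dr(circ(.012,.088),(255,0,0))
  a=np.radians(30+45+90*np.arange(4))
  for h in(.026,.0212):dr(np.c_[cx+h*2**.5*np.cos(a),cy+h*2**.5*np.sin(a),0*a+.056],(0,255,0))
  ims.append(c[:, :])
cv2.imwrite("pics/ov_top.png",ims[0]);cv2.imwrite("pics/ov_scene.png",ims[1])
E
```

```text
scene [ 1.3199 -0.6363  0.8305]
top [ 0.4276 -0.1245  1.1067]
```

View pics/ov_top.png

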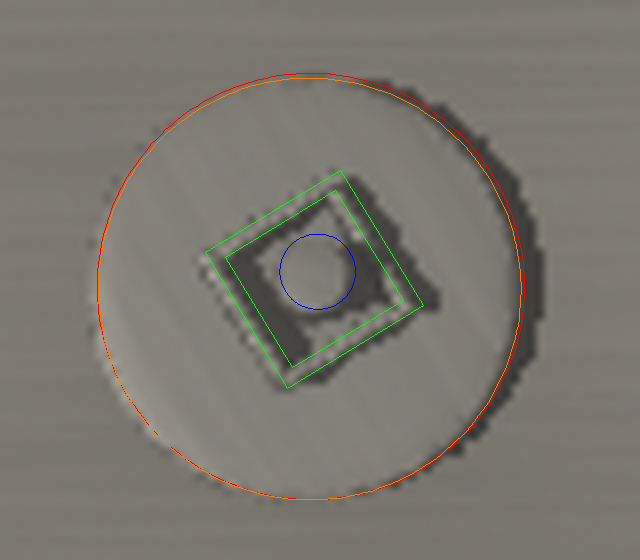

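View pics/ov_scene.png

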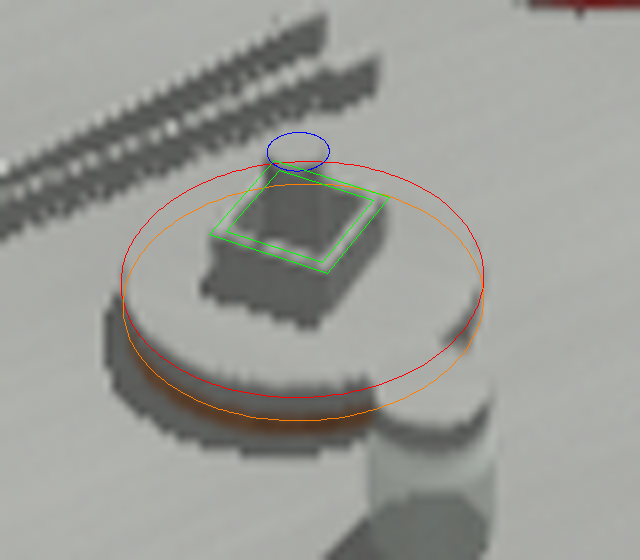

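```bash
python3 -c "
from h import *
rel([.505,-.162,.2],120)"
```

```text
t 7.9 pos [0.566  0.1168 0.2129] xang -174.45 tilt 0.3 F [-0.4343 -0.5391 -0.9851] open 87.8 q7 0.7
shift cm [  8.78 -27.16   1.19] yaw 65.5545030166191
```

```bash
python3 -m inch '[[0,[8.7,-27.1,1],65.4],[0,[8.7,-27.1,1],65.4],[0,[8.7,-27.1,1],65.4],[0,[8.7,-27.1,1],65.4],[0,[8.7,-27.1,1],65.4],[0,[8.7,-27.1,1],65.4],[0,[8.7,-27.1,1],65.4],[0,[8.7,-27.1,1],65.4],[0,[8.7,-27.1,1],65.4],[0,[8.7,-27.1,1],65.4],[0,[8.7,-27.1,1],65.4],[0,[8.7,-27.1,1],65.4]]' 20
python3 - <<'E'
from h import *
rel([.505,-.162,.12],120)
for n in("top","scene"):
  im=viewer.snapshot(n)[:,:,::-1]; cv2.imwrite(f"pics/{n}3.png",im)
  if n=="top": a=im[110:210,50:180]
  else: a=im[140:230,280:420]
  cv2.imwrite(f"pics/k3{n}.png",cv2.resize(a,None,fx=5,fy=5,interpolation=cv2.INTER_CUBIC))
E
```

```text
clock: 9.1
tool_pos: [0.5046, -0.1623, 0.1988]
eef_rot: [0.498, 0.867, 0.0, -0.0]
contact_force: [0.0, -0.5, -0.4]
opening: 1.0
t 9.1 pos [ 0.5046 -0.1623  0.1988] xang 120.23 tilt 0.01 F [ 0.0154 -0.5461 -0.4104] open 88.0 q7 0.19
shift cm [0.01 0.05 7.88] yaw 0.22795081468588307
```

View pics/k3top.png

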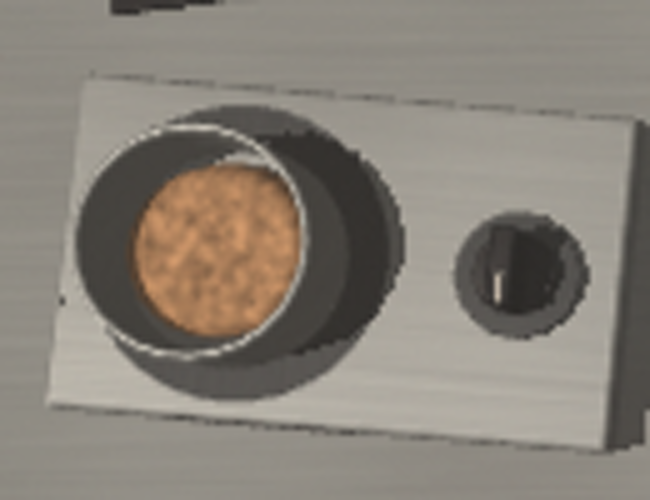

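View pics/scene3.png

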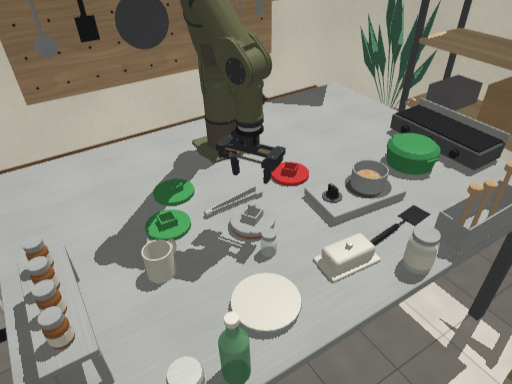

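```bash
python3 - <<'E'
from h import *
im=cv2.imread("pics/top3.png")
c=cv2.resize(im[145:185,132:182],None,fx=16,fy=14.0,interpolation=cv2.INTER_CUBIC) if 0 else cv2.resize(im[147:183,134:176],None,fx=15,fy=15,interpolation=cv2.INTER_CUBIC)
o=(134,147)
c=cv2.convertScaleAbs(c,alpha=2)
for a,col in((-5.7,(0,255,0)),(-11.4,(0,0,255))):
  ca,sa=np.cos(np.radians(a)),np.sin(np.radians(a))
  pts=np.array([[.564+x*ca-y*sa,.1145+x*sa+y*ca,.080] for x,y in((.021,.007),(-.021,.007),(-.021,-.007),(.021,-.007))])
  u=(proj("top",pts)-o+.5)*15-.5; cv2.polylines(c,[u.round().astype(int).reshape(-1,1,2)],True,col,1)
cv2.imwrite("pics/bar.png",c)
E
```

```text
(no output)
```

View pics/bar.png

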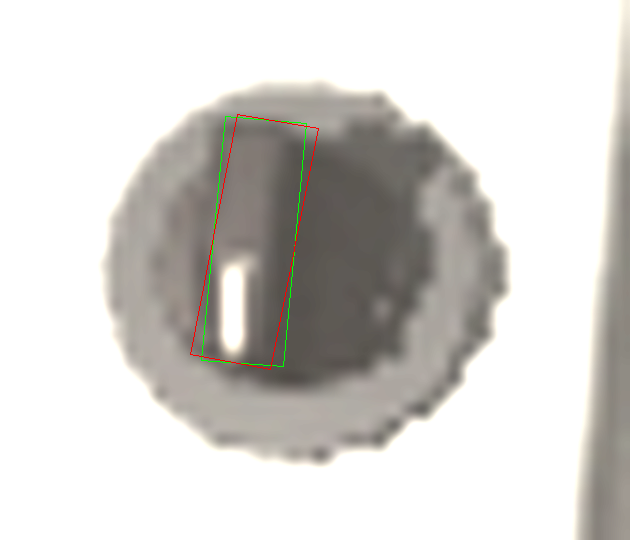

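The bar lies along the warmer's x axis, on or just past the green off outline, so the knob is at its stop. Now the lids.

```bash
python3 -m inch '[[0,[0,0,2],0.2],[0,[0,0,4],0.2],[0,[0,0,6],0.2],[0,[0,0,7.8],0.2],[0,[0,0,7.8],0.2],[0,[0,0,7.8],0.2]]' 20
cat > look.py <<'E'
from h import *
import sys
x,y,w,h_=map(int,sys.argv[2:6]);k=600//h_ if 600//h_*w<=800 else 800//w
im=viewer.snapshot("scene")[:,:,::-1]
c=cv2.resize(im[y:y+h_,x:x+w],None,fx=k,fy=k,interpolation=cv2.INTER_CUBIC)
st=r.get_state();R=Ro.from_quat(st["eef_rot"]).as_matrix();op=st["opening"]*.044
for sy in(-1,1):
  # inner pad faces at tip and along the finger
  pts=np.array([st["tool_pos"]+R@[a,sy*op,b] for a,b in((-.009,.014),(.009,.014),(.009,-.02),(-.009,-.02))])
  u=(proj("scene",pts)-[x,y]+.5)*k-.5; cv2.polylines(c,[u.round().astype(int).reshape(-1,1,2)],True,(0,255,255),1)
u=(proj("scene",np.array([st["tool_pos"]+R@[0,0,b] for b in(-.02,.014,.08)]))-[x,y]+.5)*k-.5
cv2.polylines(c,[u.round().astype(int).reshape(-1,1,2)],False,(255,0,255),1)
cv2.imwrite(f"pics/{sys.argv[1]}.png",c)
E
python3 look.py l1 205 150 90 85; python3 -c "
from h import *
rel([.505,-.162,.074],120)"
```

```text
clock: 9.8
tool_pos: [0.5047, -0.1625, 0.1209]
eef_rot: [0.5, 0.866, 0.0, -0.0]
contact_force: [0.7, 0.5, 0.2]
opening: 0.998
t 9.85 pos [ 0.505  -0.1626  0.1213] xang 119.95 tilt 0.05 F [-0.0477  0.6803 -0.5397] open 88.0 q7 0.08
shift cm [0.05 0.02 4.73] yaw -0.046840168188097664
```

View pics/l1.png

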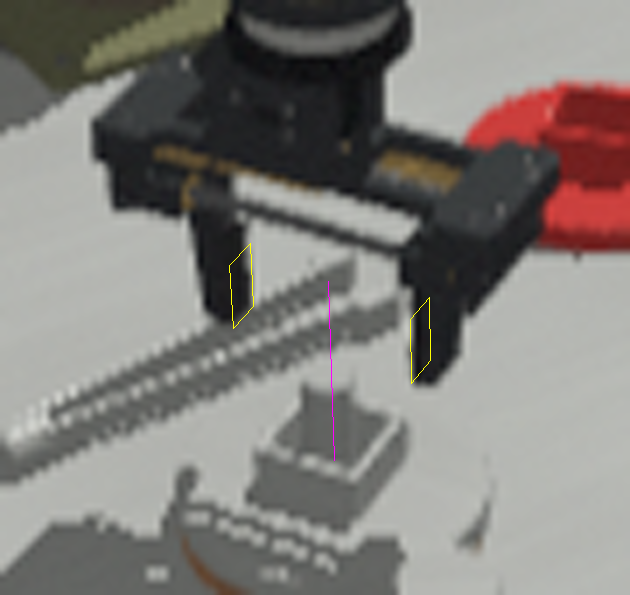

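```bash
python3 -m inch '[[0,[0,0,1.5],0],[0,[0,0,3],0],[0,[0,0,4.6],0],[0,[0,0,4.6],0],[0,[0,0,4.6],0],[0.3,[0,0,4.6],0],[0.45,[0,0,4.6],0],[0.45,[0,0,4.6],0],[0.45,[0,0,4.6],0]]' 20
python3 look.py l2 205 170 90 85; python3 -c "
from h import *
rel([.505,-.162,.074],120)"
```

```text
clock: 10.75
tool_pos: [0.5047, -0.1628, 0.0751]
eef_rot: [0.501, 0.866, 0.0, 0.0]
contact_force: [-0.7, 0.3, 0.0]
opening: 0.661
t 10.8 pos [ 0.5046 -0.1627  0.075 ] xang 119.93 tilt 0.02 F [-0.404  -0.0586  0.4448] open 54.0 q7 0.02
shift cm [0.05 0.07 0.1 ] yaw -0.0675898149254266
```

View pics/l2.png

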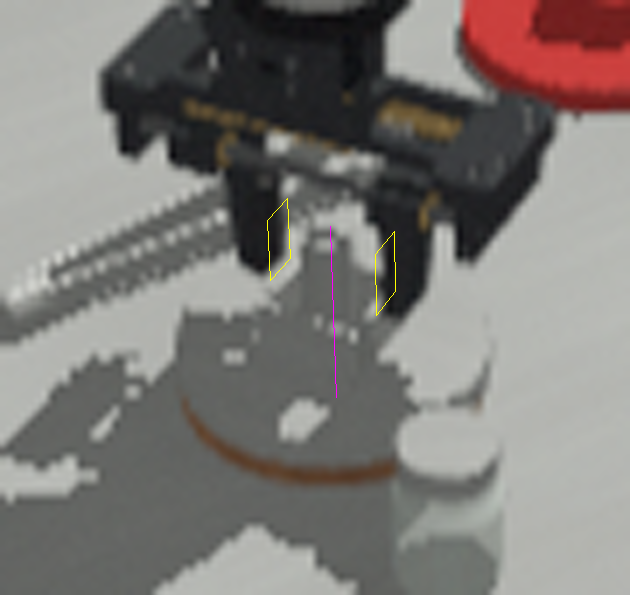

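```bash
python3 -m inch '[[1,[0,0,0],0],[1,[0,0,0],0],[1,[0,0,0],0],[1,[0,0,0],0],[1,[0,0,0],0],[1,[0,0,0],0],[1,[0,0,0],0],[1,[0,0,0],0],[1,[0,0,0],0],[1,[0,0,0],0]]' 35
python3 look.py l3 205 170 90 85; python3 -c "
from h import *
rel([.505,-.162,.074],120)"
```

```text
clock: 11.8
tool_pos: [0.5047, -0.1626, 0.0746]
eef_rot: [0.5, 0.866, 0.0, 0.0]
contact_force: [-0.8, -0.7, -0.2]
opening: 0.261
t 11.85 pos [ 0.5047 -0.1626  0.0746] xang 119.94 tilt 0.01 F [-1.0973 -1.0517 -0.102 ] open 22.9 q7 0.02
shift cm [0.03 0.06 0.06] yaw -0.05901899250773113
```

View pics/l3.png

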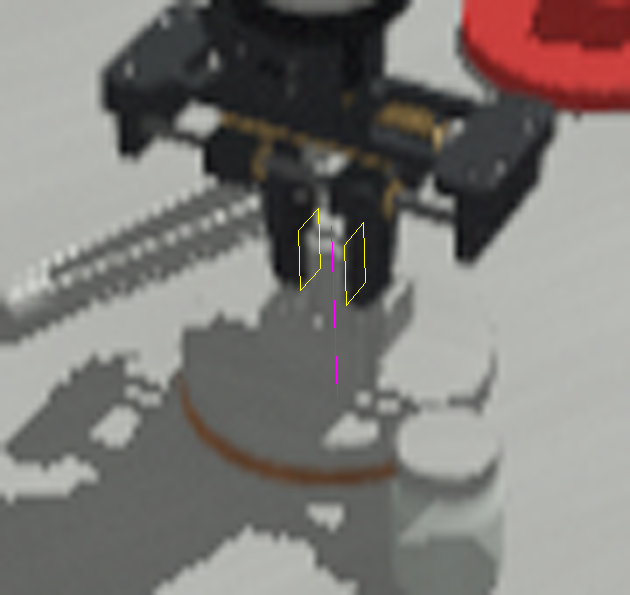

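```bash
python3 -m inch '[[1,[0,0,-0.5],0],[1,[0,0,-1],0],[1,[0,0,-2],0],[1,[0,0,-3.5],0],[1,[0,0,-5],0],[1,[0,0,-6.5],0],[1,[0,0,-6.5],0],[1,[0,0,-6.5],0]]' 35
python3 look.py l4 205 140 90 85; python3 -c "
from h import *
rel([.505,-.162,.074],120);print(r.get_state()['moment'])"
```

```text
clock: 12.65
tool_pos: [0.5047, -0.1628, 0.1401]
eef_rot: [0.501, 0.866, 0.0, 0.0]
contact_force: [-0.5, 0.7, -4.9]
opening: 0.264
t 12.7 pos [ 0.5043 -0.1627  0.1395] xang 119.94 tilt 0.02 F [-0.9356 -0.6591 -4.0929] open 22.9 q7 0.11
shift cm [0.02 0.1  6.55] yaw -0.06391035707301285
[-0.0388 -0.0638  0.0054]
```

View pics/l4.png

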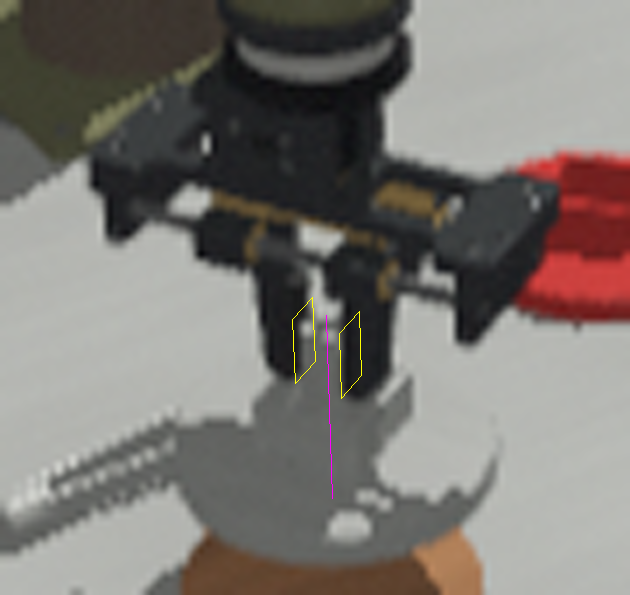

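```bash
cat > ovt.py <<'E'
from h import *
import sys
cx,cy=map(float,sys.argv[1:3]); out=[]
for n,(x,y,w,h_) in(("top",(55,125,70,66)),("scene",(340,150,60,56))):
  im=cv2.imread(f"pics/{n}3.png");k=8
  c=cv2.resize(im[y:y+h_,x:x+w],None,fx=k,fy=k,interpolation=cv2.INTER_CUBIC)
  t=np.linspace(0,2*np.pi,200)
  for R,z,col in((.06,.101,(0,0,255)),(.056,.101,(0,255,0)),(.06,.036,(0,255,255))):
    u=(proj(n,np.c_[cx+R*np.cos(t),cy+R*np.sin(t),0*t+z])-[x,y]+.5)*k-.5; cv2.polylines(c,[u.round().astype(int).reshape(-1,1,2)],True,col,1)
  cv2.imwrite(f"pics/ovt_{n}.png",c)
E
python3 ovt.py .5785 .263
```

```text
(no output)
```

View pics/ovt_top.png

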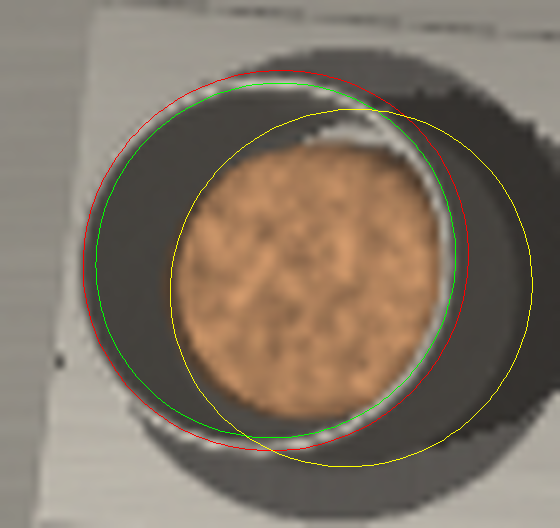

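View pics/ovt_scene.png

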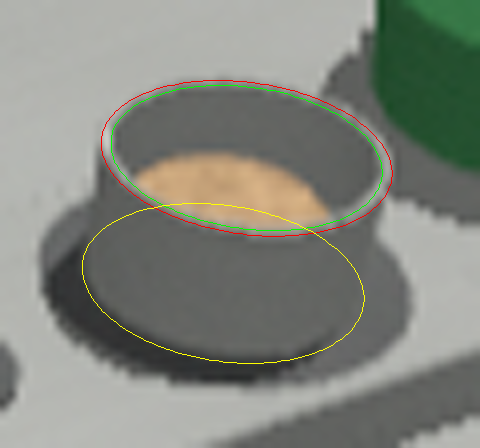

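```bash
python3 - <<'E'
from h import *
im=cv2.cvtColor(cv2.imread("pics/top1.png"),cv2.COLOR_BGR2GRAY).astype(float)
for x0 in range(165,505,12):
  col=im[14:40,x0-1:x0+2].mean(1); g=np.diff(col); i=abs(g).argmax(); 
  print(x0, i+14.5, round(g[i],1), end=" | ")
cv2.imwrite("pics/edge.png",cv2.resize(cv2.imread("pics/top1.png")[0:60,100:512],None,fx=1.9,fy=8))
E
```

```text
165 29.5 -44.0 | 177 26.5 -18.0 | 189 26.5 -28.0 | 201 26.5 -22.7 | 213 26.5 -16.0 | 225 25.5 -11.3 | 237 25.5 -20.3 | 249 25.5 -21.3 | 261 25.5 -23.3 | 273 25.5 -26.7 | 285 25.5 -12.0 | 297 24.5 -11.0 | 309 24.5 -21.7 | 321 24.5 -28.3 | 333 24.5 -21.3 | 345 24.5 -24.0 | 357 15.5 -18.7 | 369 34.5 -8.0 | 381 14.5 33.7 | 393 36.5 20.7 | 405 35.5 -50.0 | 417 34.5 -36.0 | 429 22.5 -12.3 | 441 22.5 -16.3 | 453 22.5 -18.7 | 465 22.5 -15.7 | 477 22.5 -26.0 | 489 22.5 -23.7 | 501 22.5 -12.7 |
```

View pics/edge.png

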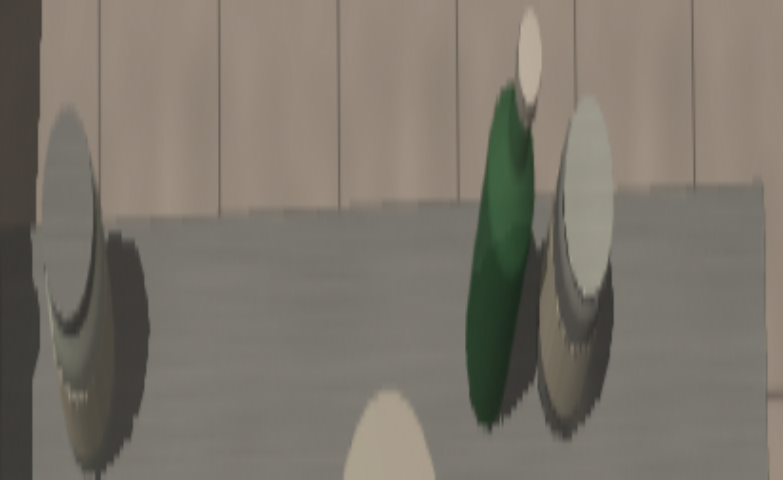

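View pics/top3.png

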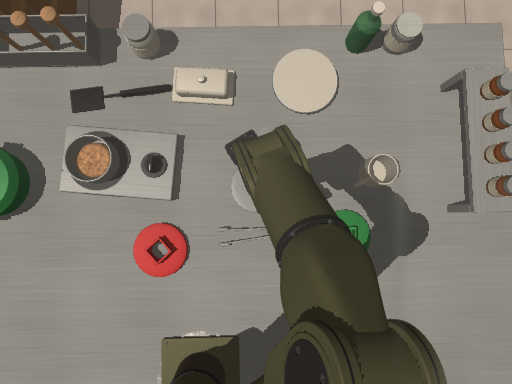

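```bash
python3 - <<'E'
from h import *
im=cv2.imread("pics/top3.png")
g=cv2.cvtColor(im,cv2.COLOR_BGR2GRAY)
cv2.imwrite("pics/t10.png",cv2.resize(im[130:190,58:128],None,fx=10,fy=10,interpolation=cv2.INTER_NEAREST))
print(g[159,60:125]);print(g[128:190,92])
g2=cv2.cvtColor(cv2.imread("pics/scene3.png"),cv2.COLOR_BGR2GRAY)
print(g2[170,345:395]);print(g2[155:200,370])
E
```

```text
[138 138 136 169 158  87  67  66  67  66  67  66  66  66  67  69  67 112
 127 116 113 124 124 127 132 148 157 155 144 138 150 147 137 132 144 137
 140 154 156 133 129 138 141 142 146 147 151 158 136 114 143 103  69  66
  67  67  68  67  67  59  52  51  51  51  51]
[146 149 150 123  87  81  90 174  98  75  72  67  66  74  76 103 120 126
 131 132 134 131 130 137 142 152 138 123 123 113 124 137 144 149 138 122
 123 139 144 130 122 136 137 130 131 136 131 120 118  85  75  98 191  99
  70  80  86  87  87  87  87  89]
[182 181 182 182 181 182 179 104 118 154 113  99  98  99 123 148 153 161
 160 164 162 165 166 163 162 162 158 138 124 111  98  98  99  97  97  97
  96  95  94  92  92  92 126 165  96  97  98  97  99  95]
[178 178 178 178 170 137 102 100  99 102 101 100  99 101 115 162 180 176
 174 174 174 169 170 144 100  97  98 102 101 100 101 100 102 101 101 102
 102 102 101  82  53  53  51 123 168]
```

View pics/t10.png

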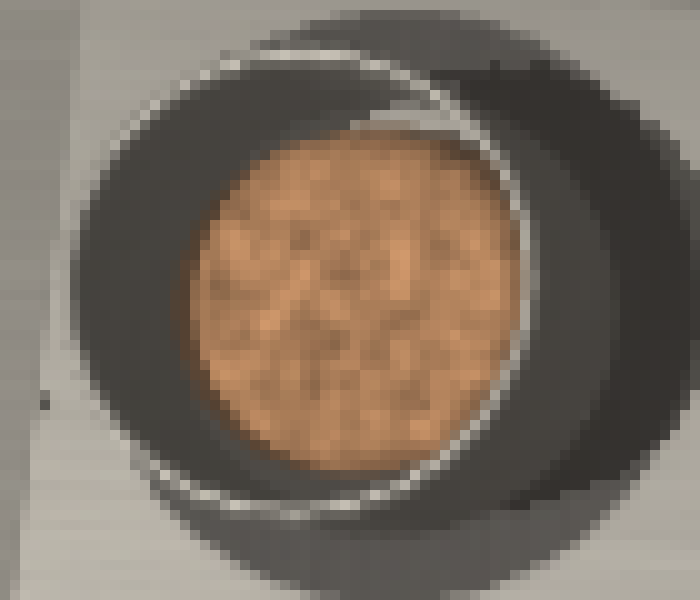

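```bash
python3 -c "
from h import *
rel([.578,.265,.22],120)"
```

```text
t 12.7 pos [ 0.5043 -0.1627  0.1395] xang 119.94 tilt 0.02 F [-0.9356 -0.6591 -4.0929] open 22.9 q7 0.11
shift cm [33.39 27.73 -8.05] yaw -0.06391035707301285
```

```bash
python3 -m inch '[[1,[0,0,-2],0],[1,[0,0,-4.5],0],[1,[0.3,0.3,-6.5],0],[1,[1,0.8,-8],0],[1,[2,1.7,-8],0],[1,[3.6,3,-8],0],[1,[5.5,4.5,-8],0],[1,[7.5,6.2,-8],0],[1,[9.5,7.9,-8],0],[1,[11.5,9.5,-8],0],[1,[13.5,11.2,-8],0],[1,[15.5,12.9,-8],0],[1,[17.5,14.5,-8],0],[1,[19.5,16.2,-8],0],[1,[21.5,17.9,-8],0],[1,[23.5,19.5,-8],0],[1,[25.5,21.2,-8],0],[1,[27.5,22.8,-8],0],[1,[29.2,24.2,-8],0],[1,[30.4,25.2,-8],0]]' 40
python3 -c "
from h import *
rel([.578,.265,.22],120)"
```

```text
clock: 14.7
tool_pos: [0.5699, 0.2291, 0.2179]
eef_rot: [0.499, 0.866, -0.001, -0.001]
contact_force: [0.9, -0.2, -3.8]
opening: 0.262
t 14.7 pos [0.5699 0.2291 0.2179] xang 120.1 tilt 0.14 F [ 0.8875 -0.1662 -3.802 ] open 23.0 q7 -0.36
shift cm [ 2.7   2.49 -0.21] yaw 0.09591877448501407
```

```bash
python3 -m inch '[[1,[1,0.9,0],0],[1,[2,1.7,0],0],[1,[2.7,2.3,0],0],[1,[3,2.5,0],0],[1,[3,2.5,0],0],[1,[3,2.5,0],0],[1,[3,2.5,0],0]]' 40
python3 - <<'E'
from h import *
rel([.578,.265,.1556],120)
st=r.get_state();p=st["tool_pos"]
for n,(x,y,w,h_) in(("top",(30,100,130,100)),("scene",(320,80,110,120))):
  im=viewer.snapshot(n)[:,:,::-1];cv2.imwrite(f"pics/{n}4.png",im);k=5 if n=="scene" else 6
  c=cv2.resize(im[y:y+h_,x:x+w],None,fx=k,fy=k,interpolation=cv2.INTER_CUBIC)
  t=np.linspace(0,2*np.pi,200); zo=p[2]-.0666+.006
  T=(.5795,.2625) if n=="scene" else (.5767,.268)
  for (cx,cy),R,z,col in((p[:2],.072,zo+.014,(0,0,255)),(p[:2],.072,zo,(0,0,255)),(T,.06,.101,(0,255,0))):
    u=(proj(n,np.c_[cx+R*np.cos(t),cy+R*np.sin(t),0*t+z])-[x,y]+.5)*k-.5; cv2.polylines(c,[u.round().astype(int).reshape(-1,1,2)],True,col,1)
  cv2.imwrite(f"pics/o4{n}.png",c)
E
```

```text
clock: 15.4
tool_pos: [0.5781, 0.2639, 0.2197]
eef_rot: [0.501, 0.865, -0.0, 0.0]
contact_force: [0.4, -1.2, -4.3]
opening: 0.256
t 15.4 pos [0.5781 0.2639 0.2197] xang 119.87 tilt 0.06 F [ 0.4308 -1.1538 -4.2627] open 22.5 q7 -0.39
shift cm [0.11 0.05 6.41] yaw -0.13261452470959512
```

View pics/o4top.png

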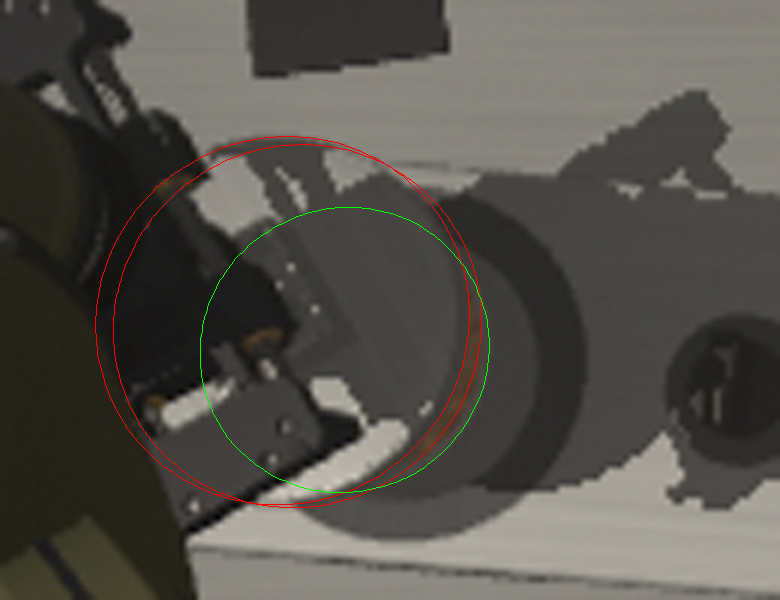

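View pics/o4scene.png

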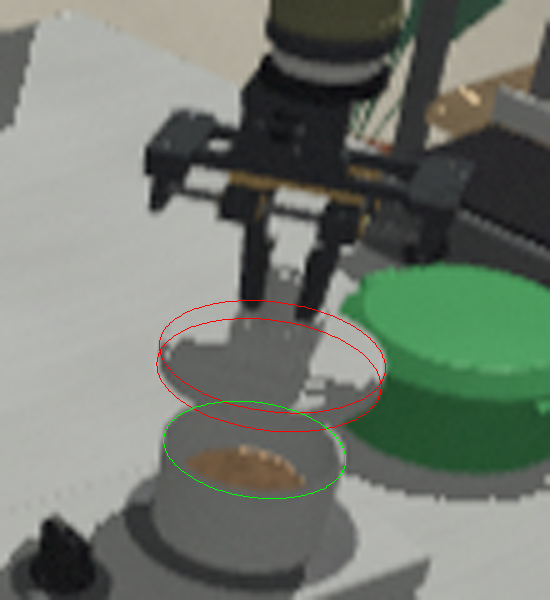

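```bash
python3 - <<'E'
from h import *
for n,(x,y,w,h_) in(("top",(40,115,80,75)),("scene",(345,130,60,55))):
  im=cv2.imread(f"pics/{n}4.png");k=10 if n=="scene" else 8
  c=cv2.resize(im[y:y+h_,x:x+w],None,fx=k,fy=k,interpolation=cv2.INTER_CUBIC)
  c=cv2.convertScaleAbs(c,alpha=1.6)
  cv2.imwrite(f"pics/z4{n}.png",c)
  # predicted lid contour key points in this crop
  p=np.array([.5781,.2639]);zo=.2197-.0666+.006
  t=np.linspace(0,2*np.pi,400)
  for z in(zo,zo+.012):
    u=(proj(n,np.c_[p[0]+.072*np.cos(t),p[1]+.072*np.sin(t),0*t+z])-[x,y]+.5)*k-.5
    print(n,z,"L",u[u[:,0].argmin()],"R",u[u[:,0].argmax()],"T",u[u[:,1].argmin()],"B",u[u[:,1].argmax()])
E
```

```text
top 0.15910000000000002 L [ 70.5374 322.5329] R [561.4382 309.0717] T [322.0117  72.269 ] B [308.5582 556.181 ]
top 0.17110000000000003 L [ 50.4421 316.4945] R [547.6514 302.8767] T [305.2428  63.0934] B [291.435  553.1165]
scene 0.15910000000000002 L [ 63.4331 227.5865] R [512.0829 272.3032] T [242.8792 136.5596] B [333.8087 363.2942]
scene 0.17110000000000003 L [ 68.065 196.196] R [519.4185 240.5293] T [248.3371 105.7588] B [340.3222 330.9854]
```

View pics/z4top.png

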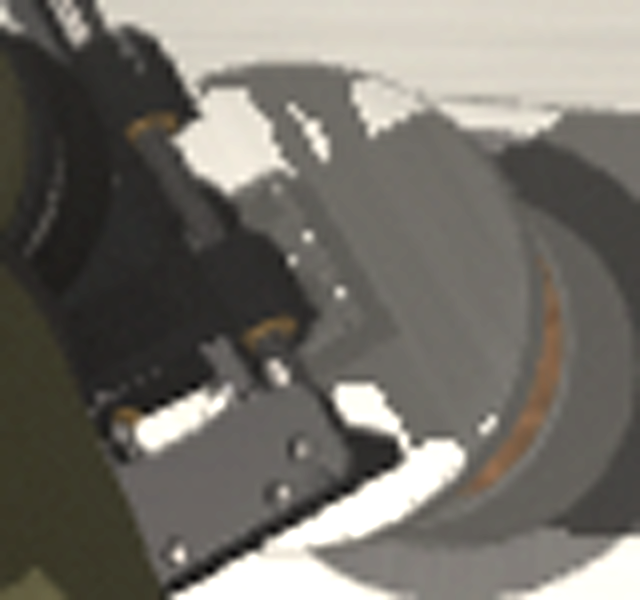

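View pics/z4scene.png

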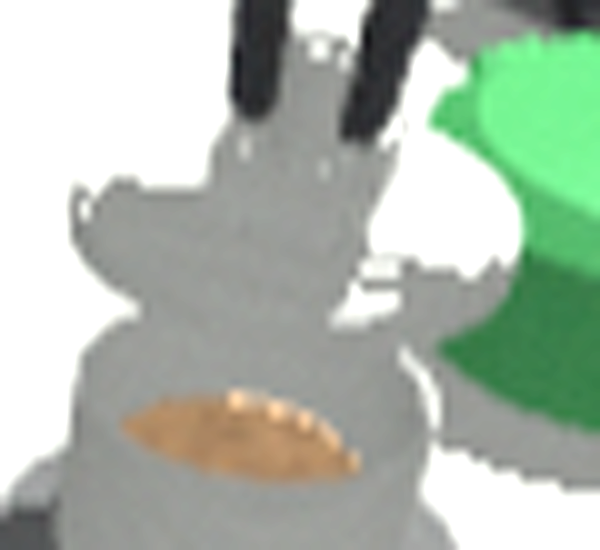

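```bash
python3 -m inch '[[1,[-0.15,-0.13,0.5],0],[1,[-0.15,-0.13,1.3],0],[1,[-0.15,-0.13,2.3],0],[1,[-0.15,-0.13,3.3],0],[1,[-0.15,-0.13,4.2],0],[1,[-0.15,-0.13,4.8],0],[1,[-0.15,-0.13,5.1],0],[1,[-0.15,-0.13,5.1],0],[1,[-0.15,-0.13,5.1],0]]' 40
python3 -c "
from h import *
rel([.5777,.262,.1556],120)"
python3 look.py p1 330 100 90 95
```

```text
clock: 16.4
tool_pos: [0.5777, 0.2633, 0.169]
eef_rot: [0.5, 0.866, 0.0, 0.0]
contact_force: [0.1, 0.8, -4.9]
opening: 0.261
t 16.4 pos [0.5777 0.2633 0.169 ] xang 119.94 tilt 0.04 F [ 0.114   0.8399 -4.9201] open 23.0 q7 -0.43
shift cm [-0.11 -0.07  1.34] yaw -0.06244399940464973
```

View pics/p1.png

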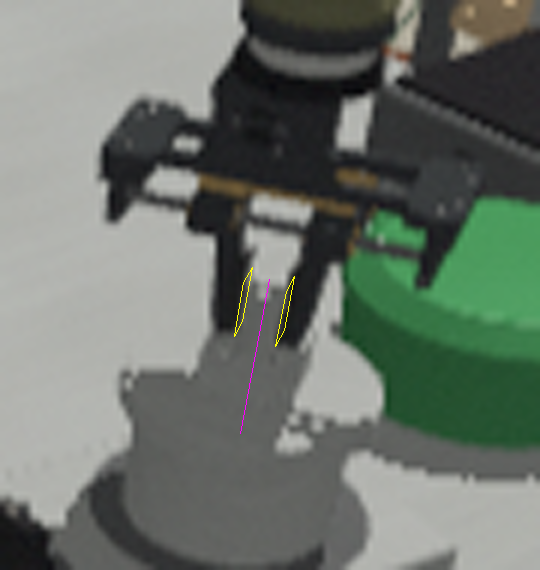

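```bash
python3 -m inch '[[1,[-0.07,-0.05,0.3],0],[1,[-0.07,-0.05,0.6],0],[1,[-0.07,-0.05,0.8],0],[1,[-0.07,-0.05,1.0],0],[1,[-0.07,-0.05,1.1],0],[1,[-0.07,-0.05,1.2],0],[1,[-0.07,-0.05,1.2],0],[1,[-0.07,-0.05,1.2],0]]' 40
python3 -c "
from h import *
rel([.5777,.262,.1556],120);print(r.get_state()['moment'])"
```

```text
clock: 17.25
tool_pos: [0.5775, 0.2622, 0.1567]
eef_rot: [0.5, 0.866, 0.0, 0.0]
contact_force: [-0.2, 0.5, -4.6]
opening: 0.26
t 17.25 pos [0.5775 0.2622 0.1567] xang 119.94 tilt 0.01 F [-0.1727  0.4563 -4.6239] open 22.9 q7 -0.44
shift cm [-0.03  0.01  0.11] yaw -0.06331337962734551
[ 0.0084 -0.133   0.0086]
```

```bash
python3 -m inch '[[1,[0,0,0.05],0],[1,[0,0,0.1],0],[1,[0,0,0.1],0]]' 40
python3 -m inch '[[1,[0,0,0.05],0],[1,[0,0,0.05],0]]' 40
python3 -m inch '[[1,[0,0,0.05],0],[1,[0,0,0.05],0]]' 40
```

```text
clock: 17.55
tool_pos: [0.5776, 0.2623, 0.1558]
eef_rot: [0.5, 0.866, 0.0, 0.0]
contact_force: [-0.9, -0.4, -2.9]
opening: 0.263
clock: 17.75
tool_pos: [0.5776, 0.2623, 0.1557]
eef_rot: [0.501, 0.866, 0.0, 0.0]
contact_force: [-0.4, -1.6, 0.2]
opening: 0.261
clock: 17.95
tool_pos: [0.5777, 0.2623, 0.1557]
eef_rot: [0.501, 0.866, 0.0, 0.0]
contact_force: [-2.0, -1.7, 4.7]
opening: 0.263
```

Contact came at exactly the predicted seat height (TCP 0.1557), so I release now.

```bash
python3 -m inch '[[0.6,[0,0,-0.05],0],[0.5,[0,0,-0.05],0],[0.3,[0,0,-0.05],0],[0.1,[0,0,-0.05],0],[0,[0,0,-0.05],0],[0,[0,0,-0.05],0],[0,[0,0,-0.05],0],[0,[0,0,-0.05],0]]' 25
python3 -c "
from h import *
rel([.5777,.262,.1556],120)"
python3 look.py p2 330 110 90 95
```

```text
clock: 18.75
tool_pos: [0.5775, 0.2622, 0.1552]
eef_rot: [0.5, 0.866, 0.0, 0.0]
contact_force: [0.1, -0.3, 0.0]
opening: 0.964
t 18.75 pos [0.5775 0.2622 0.1552] xang 119.94 tilt 0.0 F [ 0.1019 -0.2808  0.0347] open 84.8 q7 -0.44
shift cm [-0.03  0.01 -0.04] yaw -0.061567678726717645
```

View pics/p2.png

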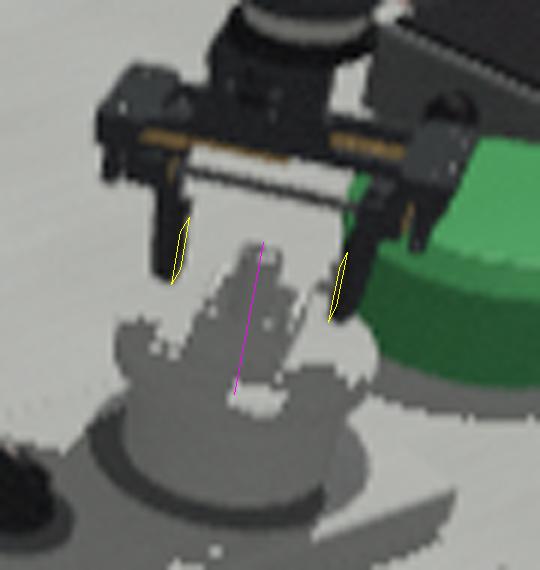

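```bash
python3 -m inch '[[0,[0,0,0.6],0],[0,[0,0,1.2],0],[0,[0,0,1.8],0],[0,[0,0,2.3],0],[0,[0,0,2.6],0],[0,[0,0,2.6],0],[0,[0,0,2.6],0]]' 25
python3 -c "
from h import *
rel([.5777,.262,.129],120)"
python3 look.py p3 330 110 90 95
```

```text
clock: 19.5
tool_pos: [0.5775, 0.2623, 0.1292]
eef_rot: [0.5, 0.866, 0.0, 0.0]
contact_force: [0.3, 0.4, -0.6]
opening: 1.004
t 19.5 pos [0.5775 0.2623 0.1292] xang 119.94 tilt 0.01 F [ 0.2757  0.4017 -0.5938] open 88.3 q7 -0.46
shift cm [-0.04  0.    0.02] yaw -0.06156386831760585
```

View pics/p3.png

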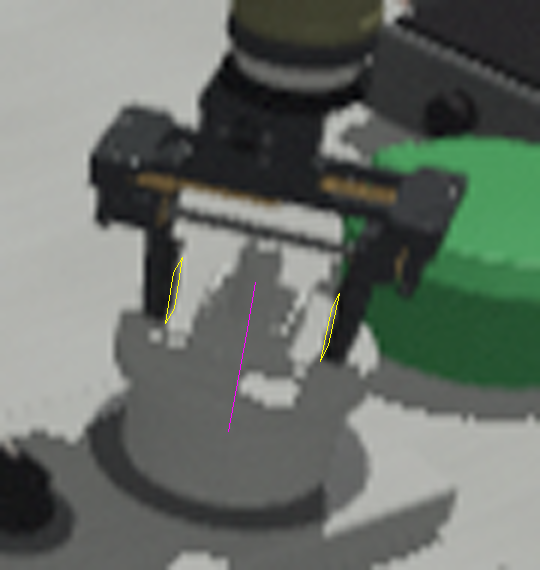

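No contact, and the fingers straddle the collar. Closing.

```bash
python3 -m inch '[[0.3,[0,0,0],0],[0.35,[0,0,0],0],[0.4,[0,0,0],0],[0.45,[0,0,0],0],[0.5,[0,0,0],0],[0.5,[0,0,0],0],[0.5,[0,0,0],0],[0.5,[0,0,0],0],[1,[0,0,0],0],[1,[0,0,0],0],[1,[0,0,0],0],[1,[0,0,0],0]]' 30
python3 -c "
from h import *
rel([.5777,.262,.129],120);print(r.get_state()['moment'])"
python3 look.py p4 330 110 90 95
```

```text
clock: 20.75
tool_pos: [0.5776, 0.2622, 0.1293]
eef_rot: [0.5, 0.866, 0.0, 0.0]
contact_force: [0.5, 1.2, 0.8]
opening: 0.59
t 20.75 pos [0.5776 0.2622 0.1293] xang 119.94 tilt 0.02 F [0.528  1.1859 0.8201] open 51.9 q7 -0.46
shift cm [-0.03  0.    0.03] yaw -0.0625198733167025
[ 0.0134 -0.1572 -0.0385]
```

View pics/p4.png

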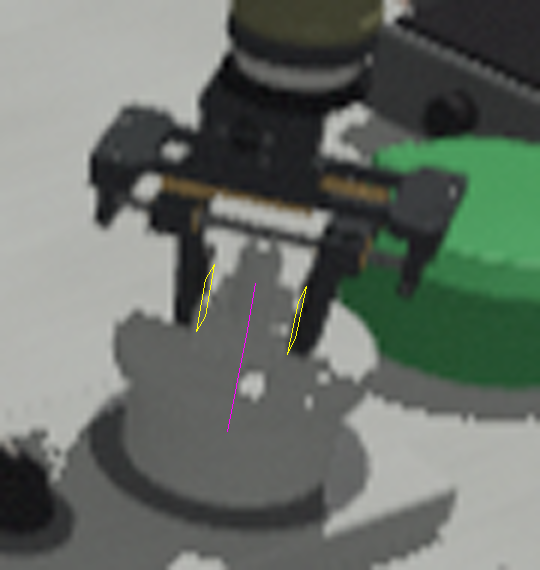

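```bash
python3 -m inch '[[1,[0,0,-0.2],0],[1,[0,0,-0.4],0],[1,[0,0,-0.7],0],[1,[0,0,-1],0],[1,[0,0,-1],0],[1,[0,0,-1],0]]' 30
python3 -c "
from h import *
rel([.5777,.262,.129],120);print(r.get_state()['moment'])"
python3 look.py p5 330 100 90 95
```

```text
clock: 21.4
tool_pos: [0.5775, 0.2622, 0.1393]
eef_rot: [0.5, 0.866, 0.0, 0.0]
contact_force: [-0.0, 1.0, -2.6]
opening: 0.586
t 21.4 pos [0.5775 0.2622 0.1393] xang 119.94 tilt 0.01 F [-0.0189  0.9986 -2.6481] open 51.5 q7 -0.45
shift cm [-0.03  0.01  1.03] yaw -0.06182959405856536
[-0.0142 -0.0927 -0.0194]
```

View pics/p5.png

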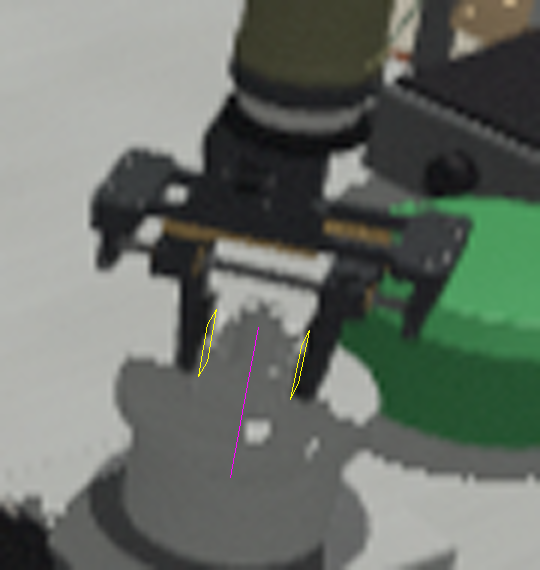

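The load is 2.6 N, which is the outer lid alone. I continue straight up.

```bash
python3 -m inch '[[1,[0,0,-0.5],0],[1,[0,0,-1.2],0],[1,[0,0,-2],0],[1,[0,0,-3],0],[1,[0,0,-4],0],[1,[0,0,-5],0],[1,[0,0,-6],0],[1,[0,0,-7],0],[1,[0,0,-8],0],[1,[0,0,-9],0],[1,[0,0,-10],0],[1,[0,0,-10.7],0],[1,[0,0,-11],0],[1,[0,0,-11],0],[1,[0,0,-11],0],[1,[0,0,-11],0],[1,[0,0,-11],0]]' 30
python3 -c "
from h import *
rel([.5777,.262,.129],120);print(r.get_state()['moment'])"
python3 look.py p6 320 60 110 130
python3 -c "
from h import *
im=viewer.snapshot('top')[:,:,::-1];cv2.imwrite('pics/top6.png',cv2.resize(im[90:210,20:180],None,fx=5,fy=5,interpolation=cv2.INTER_CUBIC))"
```

```text
clock: 23.15
tool_pos: [0.5772, 0.2621, 0.2487]
eef_rot: [0.5, 0.866, -0.0, -0.0]
contact_force: [0.6, 0.5, -2.8]
opening: 0.585
t 23.15 pos [0.5772 0.2621 0.2487] xang 119.94 tilt 0.05 F [ 0.5882  0.5343 -2.7773] open 51.4 q7 -0.37
shift cm [-0.03  0.05 11.97] yaw -0.058030920583306056
[-0.0319 -0.1212  0.005 ]
```

View pics/p6.png

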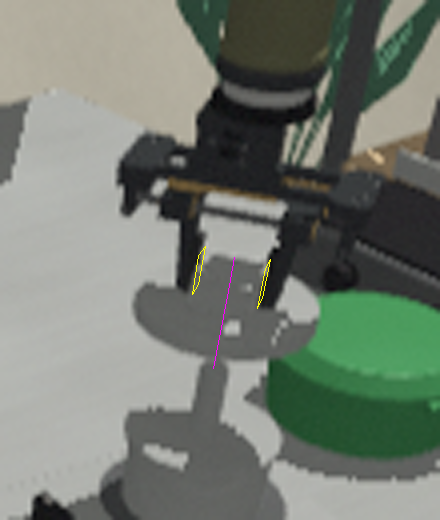

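View pics/top6.png

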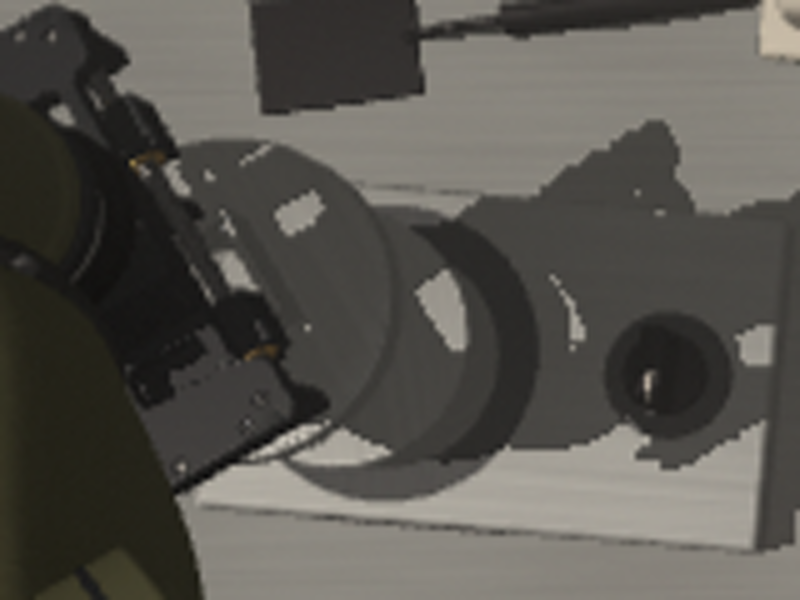

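The outer lid is held level, centred near (225,310) in the scene crop. The inner lid is seated in the tin with its post free below, its top at (215,365). The knob is unchanged in the top view.

```bash
python3 -m inch '[[1,[0,0,0],0],[1,[0,0,0],0],[1,[0,0,0],0]]' 30; python3 -c "
from plant import r
print(r.get_state()['qd']); print(r.finish_job())"
```

```text
clock: 23.55
tool_pos: [0.5774, 0.2622, 0.2492]
eef_rot: [0.5, 0.866, -0.0, 0.0]
contact_force: [-0.2, 0.0, -2.5]
opening: 0.589
[-3.47554040e-04 -2.55819743e-03 -9.04229305e-04 -4.01443263e-04
 -9.97660171e-05 -3.30888781e-04 -1.66619551e-03]
the job is handed in; nothing more can be done
None
```

The job is done and handed in at 23.6 s of the 61 s allowed; the hand-in gave no verdict.

- **Knob:** I turned it anticlockwise until the wrist torque showed the stop. In the top picture the bar then lay along the warmer's x axis.
- **Seating the lids:** I lifted both lids together by the post and lowered them onto the tin. They touched at the height worked out for a full seat, within about 1 mm, and I let go there.
- **Outer lid:** I gripped it on the collar flats (opening about 52 mm) and lifted it straight up by 120 mm. The load was 2.5–2.8 N, which is the outer lid alone.

In the last pictures the inner lid sits level in the tin and the outer lid is level and still in the gripper. By the tool height, its skirt is about 45 mm above the post top. The knob was unchanged, and I saw no bystander disturbed, though I did not measure them.

One disagreement: the two cameras differed by about 5 mm in y. I corrected for it by comparing the held lid with the tin in each view. The lids' sideways centring was judged from the pictures only.

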